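# Rinsed filter bowl onto the drying peg

## Robot

A 6-joint arm with a two-finger parallel gripper is mounted at the origin on the work surface. World frame = base frame: x ahead of the robot, y to its left, z up, the work surface at z = 0. Lengths are in m, angles in rad, forces in N, time in s.
With the tool pointing down it reaches from about 0.325 to 0.9 m from the base axis. Payload 6.1 kg.
Tool frame: the origin (TCP) lies at the very end of the fingers, on their centre line; the grasp point (between the pads) lies 19 mm behind it (robot.tcp_to_grasp is the distance from the TCP to the grasp point, in m); z points along the fingers, y is the line along which they close (so a half turn about z gives the same grasp; the last joint's range is limited). The gripper opens to 87 mm and grips with 3 to 60 N. Pads are 19 mm wide; open, the fingers measure 117 mm over their backs; the gripper's body (75 mm by 190 mm) begins 51 mm behind the grasp point.
Start: joints at [-1.388, 0.22, 1.526, -0, 1.395, -0.126], TCP at [0.19, -0.595, 0.223] pointing down, gripper open.
Joint ranges: [-2.98, 2.98], [-0.91, 2.08], [0.09, 2.57], [-1.24, 4.39], [0.2, 2.65], [-2.68, 2.68]. Speed limits (rad/s): [2.57, 2.57, 3.01, 3.14, 3.14, 3.14].

## Interface

Orientations are given as [roll, pitch, yaw] about the fixed x, y, z axes, in that order (R = Rz(yaw) Ry(pitch) Rx(roll)).
In Python, from bench import telemetry, optics, order, robot gives the robot as it stands. The module is installed in compiled form; this text tells all that it offers.
- The arm moves only by the tool apply_moves, never from a script. Its argument "series" is a list of rows, each an object of numbers: "tx", "ty", "tz": the shift along the tool's x, y, z as a fraction of full scale; "wx", "wy", "wz": the turn, a rotation vector about the tool's x, y, z as a fraction of full scale; "claw": the finger opening in mm, from 0 to 87. In form: [{"tx": .., "ty": .., "tz": .., "wx": .., "wy": .., "wz": .., "claw": ..}, ...]. A call has 1 to 5 rows; each row shifts and turns the commanded pose from where the row before left it, along the tool's axes as they then stand; what a row does not reach is not made up. Full scale, the value 1, is 20 cm for a shift and pi/2 rad for a turn. A row lasts 1/10 s, in which the tool goes at most 50 mm and 8.59 degrees, less where a joint would pass 70% of its speed; a pose out of reach is approached as far as the arm can. A call with a number of a shift or a turn outside -1 to 1 is refused whole. A call with a gripper value outside its range is refused whole. The fingers move at their own pace and stop on an object; "squeeze" is the grip in N (left out, the last holds). Time passes only in rows, so rows that do not move let the fingers close. It gives the time, the measured TCP pose, the force, the opening and the grip force at its end, in the units of the state.
- telemetry.sense(): the state, without advancing time (a new reading comes with each control period).
- optics.get_image(name): name is "scene" or "top" or "wrist"; returns the picture (384x512x3 uint8, red, green, blue); there is no depth.
- optics.camera_model(name): a dict with "vfov" (degrees; the focal length in pixels is half the picture's height over the tangent of half this angle, whatever the lens; pixels are square), "cx", "cy" (the principal point, pixels), "pose" (4x4, takes a point from camera to world coordinates); the wrist camera has in their place "T_tool_cam" (4x4, takes a point from camera to tool coordinates, whose origin is the TCP and whose axes are the flange's). Camera axes: x right, y up, looking along -z (the intrinsics and any distortion apply to the point x, -y, -z); pixel columns grow to the right and rows downward; lengths in m; the calibration is good to about 2 mm. A picture is of the moment at which its call begins: read the wrist's pose just before it. camera_model takes no time and is no camera call.
- order.sign_off(): hands the job in; it is judged then, once.
The state is a dict: "time": time; "q": joint angles; "dq": joint speeds; "tau": joint torques, N m; "eef_pos": TCP position; "tool_rot": TCP orientation; "ft_force": force on the tool from outside, world axes, zero at the start; "ft_torque": the same for the moment, N m; "opening": finger opening in m; "grip_force": force on a finger pad.
Only numpy, scipy, OpenCV 4.12 (cv2) and the standard library are available. Lean on these libraries where they do the work, as an engineer would, in place of code of your own. Each camera call takes 0.05 s, during which the arm holds its last target. There are 200 camera calls.

## Task

The rinsed filter bowl lies on its side in the draining rack. First fold back the hinged guard that leans over the drying stand until it stands straight up, then turn the bowl upside down and set it over the tall peg, mouth fully down on the peg's foot, and let go of it. Leave the guard standing upright, and leave the caps on the short pegs and everything else on the table where they are.

Things in the scene. Friction and masses are not known exactly. Their poses are not given: they have to be found in the camera images.
- bowl: White plastic filter bowl, hollow, 118 mm long, 0.13 kg: boss 22 mm across and 8 mm long at the closed end, body 54 mm across (18 to 100 mm along it), ribbed collar 66 mm across over the last 16 mm at the open mouth; 4 mm wall, inside 46 mm across and 104 mm deep. Origin: centre of the boss's outer face; z runs from there to the mouth. It starts lying loose on the rack, mouth end 15 degrees lower.
- bowl_mouth (a point): Centre of the bowl's open mouth, 118 mm from its origin along its z axis. At the start the bowl's axis is about 80 mm above the table at the boss and 50 mm at the mouth; the closed end is on the side towards the stand.
- rack: Draining rack, fixed: grey plate 150 x 75 x 6 mm; on it two steel bars 8 mm thick, centre lines 31 mm apart, run under the bowl lengthwise, from 16 to 94 mm along it, sloping down 15 degrees to its mouth end. They are narrower than the bowl: its sides are free. Origin: centre of the plate's underside; x points the way the mouth points, z up.
- stand: Drying stand, fixed: painted plate 300 x 240 x 12 mm lying on the table. Origin: centre of its underside; z up. The three pegs stand in a row along its x axis, 40 mm to its -y side, 90 mm apart, in any order. The guard is hinged along its +y side (away from the rack).
- peg_tall: Tall peg, fixed, upright: steel, 26 mm thick, tapering to 12 mm over its last 25 mm, tip 95 mm above its origin, on a round grey foot 72 mm across and 6 mm thick. Origin: centre of the foot's underside, on the stand's plate (12 mm above the table); z up. The mouth rests on the foot's top, 6 mm above this origin; a seated bowl's origin is 124 mm above it.
- peg_short1: A short peg, fixed: as the tall one but 20 mm in diameter and only 35 mm high; cap1 hangs over it. Origin: centre of the foot's underside.
- peg_short2: The other short peg, the same; cap2 hangs over it. Origin: centre of the foot's underside.
- guard (a joint): Hinge angle of the guard in rad: 0 is straight up; positive leans it over the pegs (towards the stand's -y side; about 0.7 to 0.9 at the start), negative leans it back the other way. Limits -0.6 and 1.0. The hinge is stiff: it takes about 0.3 N m (2 to 4 N at the far edge) to turn and stays where it is left.
- guard_hinge (a point): Middle of the guard's hinge line, on the stand 85 mm to the +y side of its origin, 20 mm above the table; the line runs along the stand's x axis. Its axes are those of the stand.
- guard_edge (a point): Middle of the guard's free (upper) edge, 190 mm from the hinge line. The guard is a flat see-through panel with a dark steel frame, 280 mm wide along the hinge, 190 mm high, 6 mm thick (its frame 9 mm), centred on the hinge line.
- cap1: Copper pipe cap drying upside down over a short peg, 46 mm in diameter, 42 mm high, loose. Origin: centre of its rim, on the peg's foot.
- cap2: The other copper cap, the same.
- coupling: Copper coupling (short tube) 40 mm in diameter and 40 mm high, standing loose between stand and rack. Origin: centre of its underside.
- brush: Loose brush 200 mm long, lying beyond the stand and rack. Origin: under its middle.
- spray: Green bottle 66 mm in diameter, 190 mm high, loose, far right. Origin: centre of its underside.
- elbow: Brass elbow fitting about 45 mm high, loose, to the right of the rack. Origin: under its upright leg.
- tee: White plastic tee fitting 86 mm long, 63 mm high, loose, beyond the rack. Origin: beneath its middle.
- wrench: Wrench 200 mm long lying loose to the left of the stand. Origin: under its middle.
Not all that is in view belongs to the job. Leave any blue or turquoise look-alike of the bowl alone.

How it is judged:
By the outcome, as a careful person would: the job done as asked, in the order asked, and still so for the second after the job is handed in, with the robot touching nothing.
It also fails if it takes over 59 s, if anything falls off the work surface, if the arm or the gripper's body presses on something with over 40 N, if the wrist force passes 120 N, or if a joint passes its speed limit or range.

## Working session

There is one attempt and no reset: what is moved stays moved. The work goes in short steps, Python scripts to look and compute and a tool call to move; the robot and the scene stay as the last step left them, time stands still between calls to the robot, and variables do not carry over. Pictures are saved under pics/ and viewed, at most 10 in all, crops included, and the job is handed in when it is done.

Besides the shell and the picture viewer there is one more tool, called after "Request:" as a command line: name --argument value ..., lists and objects as JSON in quotes. apply_moves: Moves the arm, as the interface text tells. Its arguments: {"type":"object","properties":{"series":{"type":"array","items":{"type":"object","properties":{"tx":{"type":"number","minimum":-1,"maximum":1},"ty":{"type":"number","minimum":-1,"maximum":1},"tz":{"type":"number","minimum":-1,"maximum":1},"wx":{"type":"number","minimum":-1,"maximum":1},"wy":{"type":"number","minimum":-1,"maximum":1},"wz":{"type":"number","minimum":-1,"maximum":1},"claw":{"type":"number"}}}},"squeeze":{"type":"number"}},"required":["series"]}

```bash
mkdir -p pics; ls; python3 - <<'E'
from bench import telemetry, optics, robot
import cv2,numpy as np
np.set_printoptions(precision=4,suppress=True)
print(telemetry.sense())
for n in ("scene","top"):
    im=optics.get_image(n); cv2.imwrite(f"pics/{n}0.png",im[:,:,::-1]); print(n,optics.camera_model(n))
print(optics.camera_model("wrist"))
a=cv2.imread("pics/scene0.png");
E
```

```text
pics
{'time': 0.0, 'q': array([-1.3881,  0.2212,  1.5276, -0.    ,  1.3947, -0.1261]), 'dq': array([ 0.0008, -0.0009, -0.0009,  0.0007, -0.0003,  0.0015]), 'tau': array([  0.0018, -49.4608, -38.7378,   0.0701,   0.0572,  -0.0002]), 'eef_pos': array([ 0.1898, -0.5948,  0.2215]), 'tool_rot': array([-3.1397, -0.0002,  0.3088]), 'ft_force': array([ 0.1217, -0.8891,  0.2142]), 'ft_torque': array([-0.0055,  0.0348,  0.0095]), 'grip_force': 0.0, 'opening': 0.08667862706512366}
scene {'vfov': 49.238876018818004, 'cx': 252.24078541192273, 'cy': 189.13850633814255, 'pose': array([[ 0.5862, -0.4929,  0.643 ,  1.3669],
       [ 0.8099,  0.377 , -0.4493, -0.5651],
       [-0.021 ,  0.7842,  0.6202,  0.9163],
       [ 0.    ,  0.    ,  0.    ,  1.    ]])}
top {'vfov': 47.17499095784465, 'cx': 254.29400804866344, 'cy': 190.29983822359847, 'pose': array([[-0.0227,  0.993 , -0.1158,  0.4671],
       [-0.9997, -0.0218,  0.0087, -0.0142],
       [ 0.0061,  0.116 ,  0.9932,  1.3068],
       [ 0.    ,  0.    ,  0.    ,  1.    ]])}
{'vfov': 64.0770060152045, 'cx': 256.40431746236106, 'cy': 187.48602542758482, 'T_tool_cam': array([[ 0.0003,  0.9519,  0.3063,  0.0845],
       [ 1.    , -0.0003, -0.0001, -0.0005],
       [ 0.    ,  0.3063, -0.9519, -0.1624],
       [ 0.    ,  0.    ,  0.    ,  1.    ]])}
```

View pics/scene0.png

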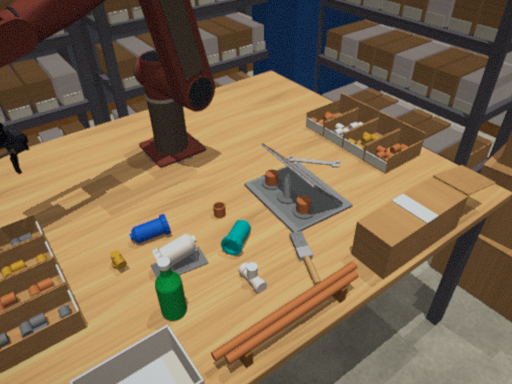

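View pics/top0.png

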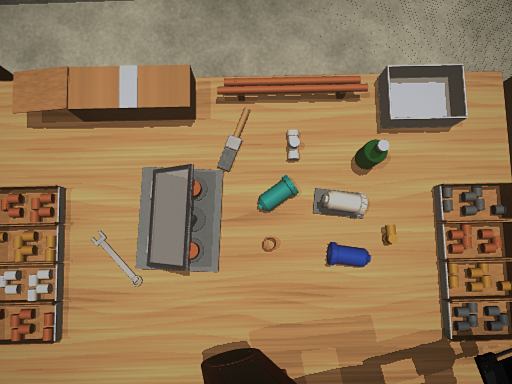

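The scene view shows the white bowl at about (180,250) on its rack and the stand at about (297,190). The top view shows the bowl at (345,202) and the stand at (180,219). Candidates in the top view are white bowl (345,202), blue look-alike (348,255), turquoise look-alike (277,193) and white tee (293,145). I choose the white one on the grey rack. Next is one enlarged crop to confirm it.

```bash
python3 - <<'E'
import cv2,numpy as np
t=cv2.imread("pics/top0.png"); s=cv2.imread("pics/scene0.png")
r=lambda a,w,h:cv2.resize(a,(w,h),interpolation=cv2.INTER_CUBIC)
# stand top x130-230,y160-280 (x5 wide? ) 
A=r(t[160:280,130:230],400,480)   # x4
B=r(t[175:225,305:380],375,250)   # x5
C=r(s[135:235,235:360],375,300) # x3
D=r(s[215:285,140:215],375,350)#x5
out=np.zeros((600,790,3),np.uint8)
out[:480,:400]=A; out[:250,405:780]=B; out[250:600,405:780]=D
cv2.imwrite("pics/crop1.png",out)
E
```

```text
(no output)
```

View pics/crop1.png

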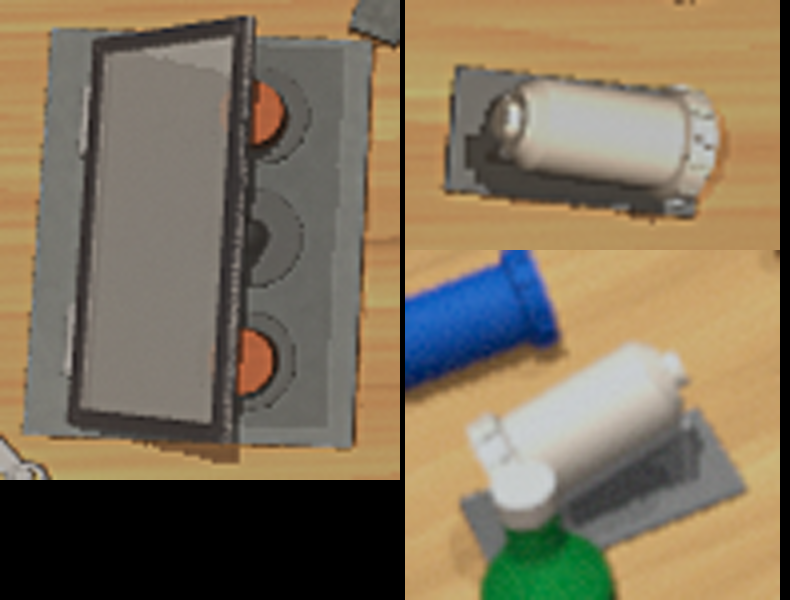

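The crop confirms it: an all-white bowl with its boss left at top pixel (324,199) and its ribbed collar at about (362,203), on the grey rack. On the stand, the middle peg at (195,219) is the tall dark one, and the copper caps sit at the two ends. The guard's free edge runs from (193,164) to (189,270).

```bash
cat > h.py <<'E'
import numpy as np, cv2
from bench import telemetry, optics, order, robot
from scipy.spatial.transform import Rotation as R
np.set_printoptions(precision=4,suppress=True)
def cam(n,s=None):
    m=optics.camera_model(n)
    if 'pose' in m: T=m['pose']
    else:
        T=np.eye(4); T[:3,:3]=R.from_euler('xyz',s['tool_rot']).as_matrix(); T[:3,3]=s['eef_pos']; T=T@m['T_tool_cam']
    return m['cx'],m['cy'],192/np.tan(np.radians(m['vfov']/2)),T
def ray(n,px,z,s=None):
    cx,cy,f,T=cam(n,s); px=np.atleast_2d(px).astype(float)
    d=np.c_[(px[:,0]-cx)/f,-(px[:,1]-cy)/f,-np.ones(len(px))]@T[:3,:3].T
    return T[:3,3]+d*((z-T[2,3])/d[:,2])[:,None]
def proj(n,P,s=None):
    cx,cy,f,T=cam(n,s); p=(np.atleast_2d(P)-T[:3,3])@T[:3,:3]
    return np.c_[cx-f*p[:,0]/p[:,2],cy+f*p[:,1]/p[:,2]]
E
python3 - <<'E'
from h import *
print([a for a in dir(robot) if a[0]!='_'], optics.camera_model('top').keys())
S=ray('top',[(143,167),(223,169.5),(218,271.5),(136.2,268.5)],.012)
print(S, [np.linalg.norm(S[i]-S[i-3]) for i in range(4)], S.mean(0))
K=ray('top',[(315.4,188.2),(313.4,213),(362.6,218.2)],.006)
print(K,np.linalg.norm(K[0]-K[1]),np.linalg.norm(K[2]-K[1]),(K[0]+K[2])/2)
print('boss',ray('top',(323.8,199),.08),'mouth top edge',ray('top',(362,203),.05+.032))
for z in (.14,.155,.17):print('edge',ray('top',[(193.2,164.5),(189.2,270)],z))
print('foot right',ray('top',(205.7,220),.018),'coupl',ray('top',(269,244),.04))
E
```

```text
['PlanningError', 'tcp_to_grasp'] dict_keys(['vfov', 'cx', 'cy', 'pose'])
[[0.6952 0.3042 0.012 ]
 [0.6825 0.0662 0.012 ]
 [0.3833 0.085  0.012 ]
 [0.3974 0.3219 0.012 ]] [np.float64(0.23833681005441318), np.float64(0.29977033293503447), np.float64(0.23730675605071333), np.float64(0.29835684416052194)] [0.5396 0.1943 0.012 ]
[[ 0.6211 -0.208   0.006 ]
 [ 0.5472 -0.1992  0.006 ]
 [ 0.5286 -0.3444  0.006 ]] 0.07436720849220714 0.1463638652282009 [ 0.5748 -0.2762  0.006 ]
boss [[ 0.5813 -0.2194  0.08  ]] mouth top edge [[ 0.5675 -0.3256  0.082 ]]
edge [[0.6765 0.1381 0.14  ]
 [0.3972 0.1504 0.14  ]]
edge [[0.6738 0.1361 0.155 ]
 [0.3981 0.1482 0.155 ]]
edge [[0.6711 0.1341 0.17  ]
 [0.399  0.1461 0.17  ]]
foot right [[0.533  0.1185 0.018 ]] coupl [[ 0.4593 -0.0639  0.04  ]]
```

Request:
apply_moves --series '[{"wz":-0.0905},{"wz":-0.0905},{"wz":-0.0905},{"wz":-0.0905},{"wz":-0.0905}]'

```text
invalid input at $.series[0]: expected keys tx, ty, tz, wx, wy, wz, claw
```

Request:
apply_moves --series '[{"wz":-0.0905},{"wz":-0.0905},{"wz":-0.0905},{"tx":0.231,"ty":0.085},{"tx":0.231,"ty":0.085}]'

```text
invalid input at $.series[0]: expected keys tx, ty, tz, wx, wy, wz, claw
```

Request:
apply_moves --series '[{"tx":0.231,"ty":0.085},{"tx":0.231,"ty":0.085},{"tx":0.231,"ty":0.085},{"tx":0.231,"ty":0.085},{"tx":0.231,"ty":0.085}]'

```text
invalid input at $.series[0]: expected keys tx, ty, tz, wx, wy, wz, claw
```

All seven keys are required in each row.

Request:
apply_moves --series '[{"tx":0,"ty":0,"tz":0,"wx":0,"wy":0,"wz":-0.0905,"claw":87},{"tx":0,"ty":0,"tz":0,"wx":0,"wy":0,"wz":-0.0905,"claw":87},{"tx":0,"ty":0,"tz":0,"wx":0,"wy":0,"wz":-0.0905,"claw":87},{"tx":0,"ty":0,"tz":0,"wx":0,"wy":0,"wz":-0.0905,"claw":87},{"tx":0,"ty":0,"tz":0,"wx":0,"wy":0,"wz":-0.0905,"claw":87}]'

```text
time: 0.6
eef_pos: [0.1899, -0.5951, 0.2219]
tool_rot: [-3.141, -0.001, 1.025]
ft_force: [-0.2, -0.2, -0.5]
opening: 0.087
grip_force: 0.0
```

Request:
apply_moves --series '[{"tx":0,"ty":0,"tz":0,"wx":0,"wy":0,"wz":-0.0905,"claw":87},{"tx":0,"ty":0,"tz":0,"wx":0,"wy":0,"wz":-0.0905,"claw":87},{"tx":0,"ty":0,"tz":0,"wx":0,"wy":0,"wz":-0.0905,"claw":87},{"tx":0.231,"ty":0.085,"tz":0,"wx":0,"wy":0,"wz":0,"claw":87},{"tx":0.231,"ty":0.085,"tz":0,"wx":0,"wy":0,"wz":0,"claw":87}]'

```text
time: 1.1
eef_pos: [0.2348, -0.507, 0.2212]
tool_rot: [-3.141, -0.002, 1.444]
ft_force: [1.2, -0.1, 0.8]
opening: 0.087
grip_force: 0.0
```

Request:
apply_moves --series '[{"tx":0.231,"ty":0.085,"tz":0,"wx":0,"wy":0,"wz":0,"claw":87},{"tx":0.231,"ty":0.085,"tz":0,"wx":0,"wy":0,"wz":0,"claw":87},{"tx":0.231,"ty":0.085,"tz":0,"wx":0,"wy":0,"wz":0,"claw":87},{"tx":0.231,"ty":0.085,"tz":0,"wx":0,"wy":0,"wz":0,"claw":87},{"tx":0.231,"ty":0.085,"tz":0,"wx":0,"wy":0,"wz":0,"claw":87}]'

```text
time: 1.6
eef_pos: [0.3486, -0.2874, 0.2223]
tool_rot: [-3.142, -0.0, 1.446]
ft_force: [1.0, 1.0, -0.2]
opening: 0.0874
grip_force: 0.0
```

Request:
apply_moves --series '[{"tx":0.231,"ty":0.085,"tz":0,"wx":0,"wy":0,"wz":0,"claw":87},{"tx":0.231,"ty":0.085,"tz":0,"wx":0,"wy":0,"wz":0,"claw":87},{"tx":0.231,"ty":0.085,"tz":0,"wx":0,"wy":0,"wz":0,"claw":87},{"tx":0.231,"ty":0.085,"tz":0,"wx":0,"wy":0,"wz":0,"claw":87},{"tx":0.231,"ty":0.085,"tz":0,"wx":0,"wy":0,"wz":0,"claw":87}]'

```text
time: 2.1
eef_pos: [0.4617, -0.0687, 0.2224]
tool_rot: [3.141, 0.0, 1.446]
ft_force: [0.5, -1.5, 0.3]
opening: 0.087
grip_force: 0.0
```

Request:
apply_moves --series '[{"tx":0.231,"ty":0.085,"tz":0,"wx":0,"wy":0,"wz":0,"claw":87},{"tx":0.231,"ty":0.085,"tz":0,"wx":0,"wy":0,"wz":0,"claw":87},{"tx":0,"ty":0,"tz":0.23,"wx":0,"wy":0,"wz":0,"claw":87},{"tx":0,"ty":0,"tz":0.23,"wx":0,"wy":0,"wz":0,"claw":87},{"tx":0,"ty":0,"tz":0,"wx":0,"wy":0,"wz":0,"claw":87}]'

```text
time: 2.6
eef_pos: [0.5009, 0.018, 0.1237]
tool_rot: [-3.128, 0.0, 1.447]
ft_force: [-1.4, -0.1, -0.5]
opening: 0.087
grip_force: 0.0
```

```bash
python3 - <<'E'
from h import *
s=telemetry.sense(); print(s['q'],s['eef_pos'],s['tool_rot'])
im=optics.get_image('scene'); cv2.imwrite('pics/s1.png',cv2.resize(im[90:290,160:400,::-1],(720,600),interpolation=cv2.INTER_CUBIC))
E
```

```text
[-0.1214  0.031   1.9288 -0.0001  1.1954  0.002 ] [0.5009 0.018  0.1237] [-3.128   0.0001  1.4474]
```

View pics/s1.png

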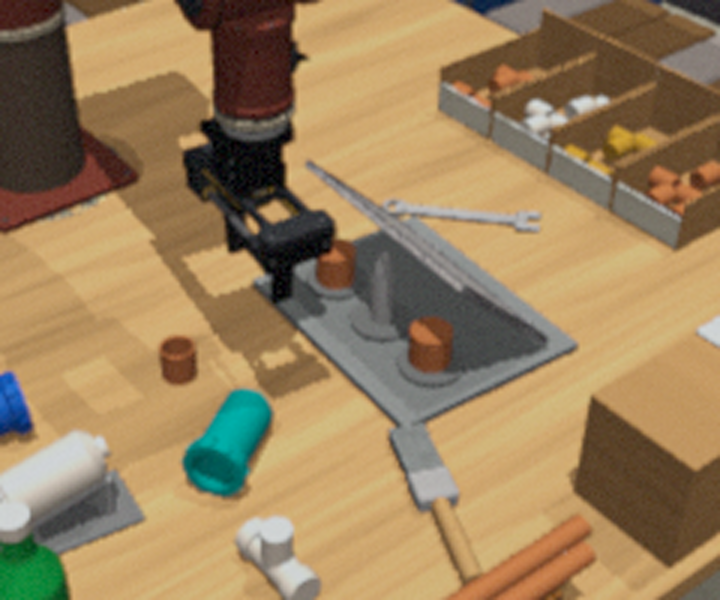

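The view shows the gripper short of the stand and clear of everything. The tall grey peg stands between the two copper caps at crop (380,290), and the guard edge runs from (310,165) to (465,290). Next I push the guard back.

Request:
apply_moves --series '[{"tx":0.2,"ty":0.01,"tz":0,"wx":-0.0086,"wy":0,"wz":0,"claw":87},{"tx":0.2,"ty":0.01,"tz":0,"wx":0,"wy":0,"wz":0,"claw":87},{"tx":0.075,"ty":0,"tz":-0.015,"wx":0,"wy":0,"wz":0,"claw":87},{"tx":0.075,"ty":0,"tz":-0.015,"wx":0,"wy":0,"wz":0,"claw":87},{"tx":0.075,"ty":0,"tz":-0.015,"wx":0,"wy":0,"wz":0,"claw":87}]'

```text
time: 3.15
eef_pos: [0.527, 0.1391, 0.1419]
tool_rot: [3.126, 0.003, 1.447]
ft_force: [-4.4, -21.1, 13.5]
opening: 0.0872
grip_force: 8.9
```

Request:
apply_moves --series '[{"tx":0.075,"ty":0,"tz":-0.02,"wx":0,"wy":0,"wz":0,"claw":87},{"tx":0.075,"ty":0,"tz":-0.02,"wx":0,"wy":0,"wz":0,"claw":87},{"tx":0.075,"ty":0,"tz":-0.02,"wx":0,"wy":0,"wz":0,"claw":87},{"tx":0.075,"ty":0,"tz":-0.02,"wx":0,"wy":0,"wz":0,"claw":87},{"tx":0.075,"ty":0,"tz":-0.02,"wx":0,"wy":0,"wz":0,"claw":87}]'

```text
time: 3.65
eef_pos: [0.5358, 0.2147, 0.161]
tool_rot: [3.127, 0.0, 1.445]
ft_force: [-1.1, -3.2, 2.2]
opening: 0.0867
grip_force: 1.4
```

Request:
apply_moves --series '[{"tx":0.06,"ty":0,"tz":-0.008,"wx":0.009,"wy":0,"wz":0,"claw":87},{"tx":0.06,"ty":0,"tz":0,"wx":0,"wy":0,"wz":0,"claw":87},{"tx":0.06,"ty":0,"tz":0,"wx":0,"wy":0,"wz":0,"claw":87},{"tx":0.03,"ty":0,"tz":0,"wx":0,"wy":0,"wz":0,"claw":87},{"tx":0,"ty":0,"tz":0,"wx":0,"wy":0,"wz":0,"claw":87}]'

```text
time: 4.15
eef_pos: [0.5399, 0.2575, 0.1605]
tool_rot: [-3.14, -0.0, 1.447]
ft_force: [-0.0, 0.3, -1.1]
opening: 0.0869
grip_force: 0.0
```

```bash
python3 - <<'E'
from h import *
s=telemetry.sense(); print(s['q'],s['eef_pos'],s['tool_rot'])
c=np.array([.5396,.1943,0]);xs=np.array([.9983,-.059,0]);ys=np.array([.059,.9983,0])
im=optics.get_image('scene').copy(); im2=optics.get_image('top').copy()
A=cv2.resize(im[110:240,220:370],(750,650),interpolation=cv2.INTER_CUBIC)
A=cv2.resize(im[120:220,230:360],(520,400),interpolation=cv2.INTER_CUBIC)
B=cv2.resize(im2[155:285,125:235],(270,319),interpolation=cv2.INTER_CUBIC)
out=np.zeros((400,800,3),np.uint8); out[:,:520]=A; out[:319,525:795]=B
def P(n,u,a): # point on guard side u, angle a
    return proj(n,c+xs*u+ys*(.085-.19*np.sin(a))+[0,0,.02+.19*np.cos(a)])[0]
for a,col in ((0,(255,0,0)),(.1,(0,255,0)),(-.1,(255,255,0))):
    for u in (-.14,.14):
        p=P('scene',u,a); cv2.circle(out,tuple(int(v) for v in (p-[230,120])*4),2,col,-1)
        p=P('top',u,a); cv2.circle(out,tuple(int(v) for v in (p-[125,155])*[270/110,319/130]+[525,0]),2,col,-1)
cv2.imwrite('pics/s2.png',out[:,:,::-1])
E
```

```text
[0.3128 0.2082 1.66   0.0009 1.2745 0.4363] [0.5399 0.2575 0.1605] [-3.1402 -0.0003  1.447 ]
```

View pics/s2.png

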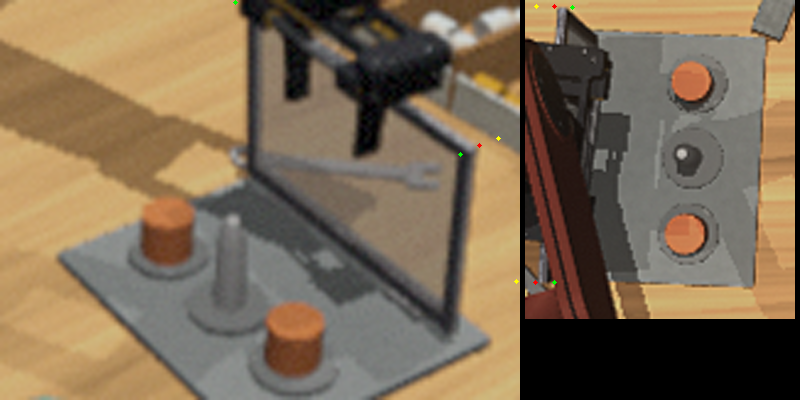

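The far top corner of the guard at crop (473,152) lies between the 0 mark (red) and the 0.1 rad mark (green), so it still leans about 0.04 rad. That fits the finger position. I push about 6 mm more, then back off and check.

Request:
apply_moves --series '[{"tx":0.02,"ty":0,"tz":0,"wx":0,"wy":0,"wz":0,"claw":87},{"tx":0.012,"ty":0,"tz":0,"wx":0,"wy":0,"wz":0,"claw":87},{"tx":0,"ty":0,"tz":0,"wx":0,"wy":0,"wz":0,"claw":87},{"tx":0,"ty":0,"tz":0,"wx":0,"wy":0,"wz":0,"claw":87}]'

```text
time: 4.65
eef_pos: [0.5411, 0.2627, 0.1611]
tool_rot: [-3.141, -0.0, 1.446]
ft_force: [-1.3, 0.1, -0.6]
opening: 0.0871
grip_force: 0.2
```

Request:
apply_moves --series '[{"tx":-0.2,"ty":0,"tz":-0.05,"wx":0,"wy":0,"wz":0,"claw":87},{"tx":-0.23,"ty":0,"tz":-0.08,"wx":0,"wy":0,"wz":0,"claw":87},{"tx":-0.23,"ty":0,"tz":-0.08,"wx":0,"wy":0,"wz":0,"claw":87},{"tx":-0.23,"ty":0,"tz":-0.08,"wx":0,"wy":0,"wz":0,"claw":87},{"tx":-0.23,"ty":0,"tz":0,"wx":0,"wy":0,"wz":0,"claw":87}]'

```text
time: 5.15
eef_pos: [0.5146, 0.0388, 0.2224]
tool_rot: [3.136, -0.001, 1.446]
ft_force: [0.7, 0.2, 1.2]
opening: 0.0869
grip_force: 0.0
```

Request:
apply_moves --series '[{"tx":-0.23,"ty":0,"tz":0,"wx":0,"wy":0,"wz":0,"claw":87},{"tx":-0.23,"ty":0,"tz":0,"wx":0,"wy":0,"wz":0,"claw":87},{"tx":-0.23,"ty":0.05,"tz":0,"wx":0,"wy":0,"wz":0,"claw":87},{"tx":-0.23,"ty":0.05,"tz":0,"wx":0,"wy":0,"wz":0,"claw":87},{"tx":-0.23,"ty":0.05,"tz":0,"wx":0,"wy":0,"wz":0,"claw":87}]'

```text
time: 5.65
eef_pos: [0.5145, -0.1936, 0.2198]
tool_rot: [3.14, 0.0, 1.446]
ft_force: [1.2, -0.3, 0.2]
opening: 0.0871
grip_force: 0.0
```

```bash
python3 - <<'E'
from h import *
s=telemetry.sense(); print(s['q'],s['eef_pos'],s['tool_rot'])
c=np.array([.5396,.1943,0]);xs=np.array([.9983,-.059,0]);ys=np.array([.059,.9983,0])
im=optics.get_image('scene').copy(); im2=optics.get_image('top').copy(); w=optics.get_image('wrist')
cv2.imwrite('pics/w_raw.png',w[:,:,::-1])
A=cv2.resize(im[130:220,240:350],(440,360),interpolation=cv2.INTER_CUBIC)
B=cv2.resize(im2[155:285,125:235],(330,390),interpolation=cv2.INTER_CUBIC)
out=np.zeros((590,800,3),np.uint8); out[:360,:440]=A; out[:390,445:775]=B
out[362:590,:304]=cv2.resize(w,(304,228),interpolation=cv2.INTER_AREA)
def P(n,u,a):
    return proj(n,c+xs*u+ys*(.085-.19*np.sin(a))+[0,0,.02+.19*np.cos(a)])[0]
for a,col in ((0,(255,0,0)),(.1,(0,255,0)),(-.1,(255,255,0))):
    for u in (-.14,.14):
        p=P('scene',u,a); cv2.circle(out,tuple(int(round(v)) for v in (p-[240,130])*4),1,col,-1)
        p=P('top',u,a); cv2.circle(out,tuple(int(round(v)) for v in (p-[125,155])*3+[445,0]),1,col,-1)
cv2.imwrite('pics/s3.png',out[:,:,::-1])
E
```

```text
[-0.5035  0.0417  1.7286  0.0002  1.37   -0.3783] [ 0.5145 -0.1936  0.2198] [3.1403 0.0002 1.4456]
```

View pics/s3.png

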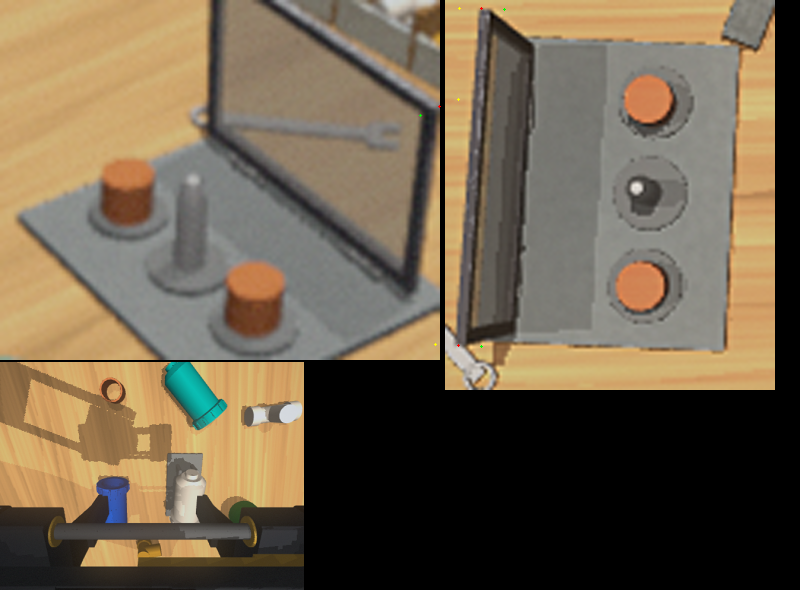

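The top view shows the guard edge ends at (486,11) and (463,343), about 0.02 rad from the 0 marks, so it stands upright, and the caps are in place. The wrist view shows the white bowl's boss at about (190,475), which is wrist pixel (320,190). I check its position and then reach.

```bash
python3 - <<'E'
from h import *
s=telemetry.sense()
w=cv2.imread('pics/w_raw.png')
hsv=cv2.cvtColor(w,cv2.COLOR_BGR2HSV); m=((hsv[...,1]<55)&(hsv[...,2]>150)).astype(np.uint8)
for r in range(180,275,10):
    c=np.where(m[r,280:360])[0]+280
    if len(c): print(r,c.min(),c.max(), ray('wrist',[(c.min(),r),(c.max(),r)],.075,s)[:,:2].ravel())
cv2.imwrite('pics/w1.png',cv2.resize(w[150:310,200:440],(720,480)))
im=cv2.imread('pics/top0.png'); h=cv2.cvtColor(im,cv2.COLOR_BGR2HSV); m=((h[...,1]<60)&(h[...,2]>140))
for col in range(320,372,5):
    r=np.where(m[185:222,col])[0]+185
    if len(r): print('top',col,r.min(),r.max(),ray('top',(col,(r.min()+r.max())/2),.07)[0])
E
```

```text
190 315 333 [ 0.5728 -0.2183  0.5916 -0.2208]
200 301 344 [ 0.5573 -0.2276  0.6026 -0.2335]
210 300 345 [ 0.5552 -0.2389  0.6032 -0.2451]
220 299 343 [ 0.5532 -0.2504  0.6006 -0.2566]
230 299 331 [ 0.5521 -0.2623  0.587  -0.2669]
240 296 330 [ 0.5478 -0.2741  0.5852 -0.279 ]
250 297 329 [ 0.5478 -0.2867  0.5834 -0.2913]
260 286 331 [ 0.5342 -0.2978  0.5849 -0.3044]
270 290 335 [ 0.5375 -0.3114  0.5888 -0.3181]
top 325 194 201 [ 0.5864 -0.2247  0.07  ]
top 330 192 207 [ 0.5804 -0.2386  0.07  ]
top 335 191 207 [ 0.5815 -0.2528  0.07  ]
top 340 192 208 [ 0.5784 -0.2668  0.07  ]
top 345 193 208 [ 0.5766 -0.2809  0.07  ]
top 350 194 209 [ 0.5735 -0.2949  0.07  ]
top 355 195 210 [ 0.5703 -0.3089  0.07  ]
top 360 192 213 [ 0.57   -0.3231  0.07  ]
top 365 195 209 [ 0.5711 -0.3373  0.07  ]
```

View pics/w1.png

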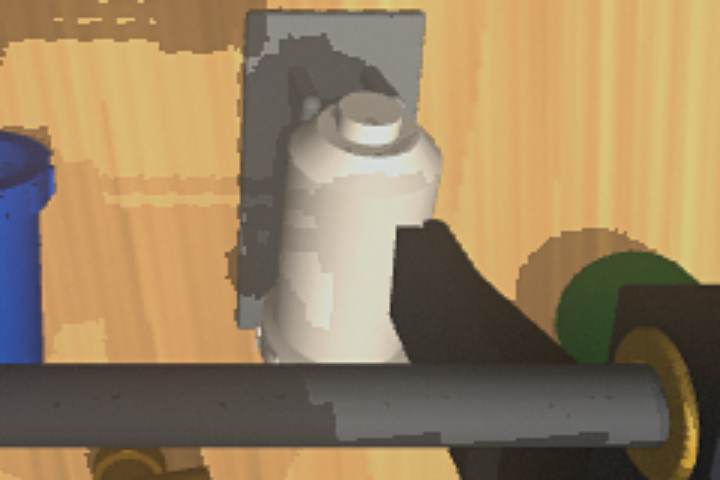

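```bash
python3 - <<'E'
from h import *
print('spray top',ray('top',(383,146),.185),'base', ray('top',[(362,160),(370,157)],.03), 'boss',ray('wrist',(324,187),.08,telemetry.sense()), 'elbow',ray('top',(389,235),.03))
E
```

```text
spray top [[ 0.7066 -0.3618  0.185 ]] base [[ 0.699  -0.3453  0.03  ]
 [ 0.7075 -0.3695  0.03  ]] boss [[ 0.5815 -0.2145  0.08  ]] elbow [[ 0.4772 -0.4123  0.03  ]]
```

Request:
apply_moves --series '[{"tx":-0.155,"ty":0.18,"tz":0,"wx":0,"wy":0,"wz":0,"claw":87},{"tx":-0.155,"ty":0.18,"tz":0,"wx":0,"wy":0,"wz":0,"claw":87},{"tx":0,"ty":0,"tz":0,"wx":0,"wy":0,"wz":0,"claw":87},{"tx":0,"ty":0,"tz":0,"wx":0,"wy":0,"wz":0,"claw":87}]'

```text
time: 6.2
eef_pos: [0.5782, -0.2609, 0.2178]
tool_rot: [-3.139, -0.002, 1.446]
ft_force: [0.1, -0.0, 0.1]
opening: 0.0874
grip_force: 0.0
```

Request:
apply_moves --series '[{"tx":0.01,"ty":0,"tz":0.24,"wx":0,"wy":0,"wz":0,"claw":87},{"tx":0,"ty":0,"tz":0.24,"wx":0,"wy":0,"wz":0,"claw":87},{"tx":0,"ty":0,"tz":0.2,"wx":0,"wy":0,"wz":0,"claw":87},{"tx":0,"ty":0,"tz":0.1,"wx":0,"wy":0,"wz":0,"claw":87},{"tx":0,"ty":0,"tz":0.07,"wx":0,"wy":0,"wz":0,"claw":87}]'

```text
time: 6.7
eef_pos: [0.5769, -0.2574, 0.0477]
tool_rot: [-3.139, -0.001, 1.448]
ft_force: [-0.9, 0.8, 1.0]
opening: 0.0869
grip_force: 0.0
```

Request:
apply_moves --series '[{"tx":0,"ty":0,"tz":0,"wx":0,"wy":0,"wz":0,"claw":65},{"tx":0,"ty":0,"tz":0,"wx":0,"wy":0,"wz":0,"claw":50},{"tx":0,"ty":0,"tz":0,"wx":0,"wy":0,"wz":0,"claw":45},{"tx":0,"ty":0,"tz":0,"wx":0,"wy":0,"wz":0,"claw":45},{"tx":0,"ty":0,"tz":0,"wx":0,"wy":0,"wz":0,"claw":45}]' --squeeze 25

```text
time: 7.2
eef_pos: [0.5763, -0.26, 0.0503]
tool_rot: [-3.136, 0.0, 1.446]
ft_force: [-18.9, 1.8, 14.2]
opening: 0.0549
grip_force: 9.3
```

Request:
apply_moves --series '[{"tx":0,"ty":0,"tz":0,"wx":0,"wy":0,"wz":0,"claw":45},{"tx":0,"ty":0,"tz":0,"wx":0,"wy":0,"wz":0,"claw":45},{"tx":0,"ty":0,"tz":0,"wx":0,"wy":0,"wz":0,"claw":45}]'

```text
time: 7.5
eef_pos: [0.5757, -0.26, 0.0502]
tool_rot: [-3.135, -0.0, 1.446]
ft_force: [-12.3, 1.3, 11.7]
opening: 0.0539
grip_force: 24.9
```

Request:
apply_moves --series '[{"tx":0,"ty":0,"tz":-0.05,"wx":0,"wy":0,"wz":0,"claw":45},{"tx":0,"ty":0,"tz":-0.15,"wx":0,"wy":0,"wz":0,"claw":45},{"tx":0,"ty":0,"tz":-0.2,"wx":0,"wy":0,"wz":0,"claw":45},{"tx":0,"ty":0,"tz":-0.2,"wx":0,"wy":0,"wz":0,"claw":45},{"tx":0,"ty":0,"tz":-0.2,"wx":0,"wy":0,"wz":0,"claw":45}]'

```text
time: 8.0
eef_pos: [0.5785, -0.26, 0.2115]
tool_rot: [3.141, 0.0, 1.446]
ft_force: [1.1, 0.4, -1.7]
opening: 0.054
grip_force: 25.0
```

Request:
apply_moves --series '[{"tx":0.211,"ty":-0.059,"tz":-0.05,"wx":0,"wy":0,"wz":0,"claw":45},{"tx":0.211,"ty":-0.059,"tz":-0.05,"wx":0,"wy":0,"wz":0,"claw":45},{"tx":0.211,"ty":-0.059,"tz":-0.05,"wx":0,"wy":0,"wz":0,"claw":45},{"tx":0.211,"ty":-0.059,"tz":-0.05,"wx":0,"wy":0,"wz":0,"claw":45},{"tx":0.211,"ty":-0.059,"tz":-0.05,"wx":0,"wy":0,"wz":0,"claw":45}]'

```text
time: 8.5
eef_pos: [0.5459, -0.0417, 0.2605]
tool_rot: [3.14, -0.0, 1.446]
ft_force: [0.9, -0.8, -0.5]
opening: 0.0539
grip_force: 25.0
```

Request:
apply_moves --series '[{"tx":0.211,"ty":-0.059,"tz":-0.05,"wx":0,"wy":0,"wz":0,"claw":45},{"tx":0,"ty":0,"tz":0,"wx":0,"wy":0.07,"wz":0,"claw":45},{"tx":0,"ty":0,"tz":0,"wx":0,"wy":0.07,"wz":0,"claw":45},{"tx":0,"ty":0,"tz":0,"wx":0,"wy":0.07,"wz":0,"claw":45},{"tx":0,"ty":0,"tz":0,"wx":0,"wy":0,"wz":0,"claw":45}]'

```text
time: 9.0
eef_pos: [0.5394, -0.0016, 0.2689]
tool_rot: [-3.141, -0.331, 1.443]
ft_force: [-0.9, 0.1, -0.6]
opening: 0.0537
grip_force: 25.0
```

```bash
python3 - <<'E'
from h import *
s=telemetry.sense(); print(s['time'],s['q'],s['eef_pos'],s['tool_rot'],R.from_euler('xyz',s['tool_rot']).as_matrix(),s['opening'],s['grip_force'])
E
```

```text
9.0 [-0.357  -0.0076  1.721   0.3226  1.5103 -0.2622] [ 0.5394 -0.0016  0.2689] [-3.1407 -0.3311  1.4428] [[ 0.1207  0.9919  0.0406]
 [ 0.9379 -0.1273  0.3226]
 [ 0.3251 -0.0008 -0.9457]] 0.05373923458923135 24.971951456162884
```

Request:
apply_moves --series '[{"tx":0,"ty":0,"tz":0,"wx":0,"wy":0.089,"wz":0,"claw":45},{"tx":0,"ty":0,"tz":0,"wx":0,"wy":0.089,"wz":0,"claw":45},{"tx":0,"ty":0,"tz":0,"wx":0,"wy":0.089,"wz":0,"claw":45},{"tx":0,"ty":0,"tz":0,"wx":0,"wy":0.089,"wz":0,"claw":45}]'

```text
time: 9.4
eef_pos: [0.5402, -0.0005, 0.2705]
tool_rot: [3.138, -0.891, 1.448]
ft_force: [0.0, 0.5, -0.8]
opening: 0.054
grip_force: 25.0
```

Request:
apply_moves --series '[{"tx":0,"ty":0,"tz":0,"wx":0,"wy":0.089,"wz":0,"claw":45},{"tx":0,"ty":0,"tz":0,"wx":0,"wy":0.089,"wz":0,"claw":45},{"tx":0,"ty":0,"tz":0,"wx":0,"wy":0.089,"wz":0,"claw":45},{"tx":0,"ty":0,"tz":0,"wx":0,"wy":0,"wz":0,"claw":45}]'

```text
time: 9.8
eef_pos: [0.5383, 0.0002, 0.2647]
tool_rot: [-3.099, -1.312, 1.404]
ft_force: [-0.4, 0.4, -1.5]
opening: 0.0537
grip_force: 25.0
```

```bash
python3 - <<'E'
from h import *
s=telemetry.sense(); M=R.from_euler('xyz',s['tool_rot']).as_matrix(); print(s['q'],s['eef_pos'],M)
g=s['eef_pos']-.019*M[:,2]; 
A=optics.get_image('scene').copy(); B=optics.get_image('top').copy()
# expected bowl axis (vertical): boss 46 above grip, mouth 72 below
for im,n in((A,'scene'),(B,'top')):
    for dz in (.046,-.072): 
        p=proj(n,g+[0,0,dz])[0]; print(n,p); cv2.circle(im,tuple(int(round(v)) for v in p),1,(255,0,0),-1)
out=np.hstack([cv2.resize(A[80:230,170:330],(480,450),interpolation=cv2.INTER_CUBIC),cv2.resize(B[130:280,190:290],(300,450),interpolation=cv2.INTER_CUBIC)])
cv2.imwrite('pics/s4.png',out[:,:,::-1])
E
```

```text
[-0.7155  0.3934  1.7455  1.0074  1.8941 -0.7305] [0.5383 0.0002 0.2647] [[ 0.0425  0.9921  0.1182]
 [ 0.2526 -0.1251  0.9594]
 [ 0.9666 -0.0109 -0.2559]]
scene [240.8659 136.5233]
scene [242.3915 171.2924]
top [252.564  210.8496]
top [252.4594 214.1017]
```

View pics/s4.png

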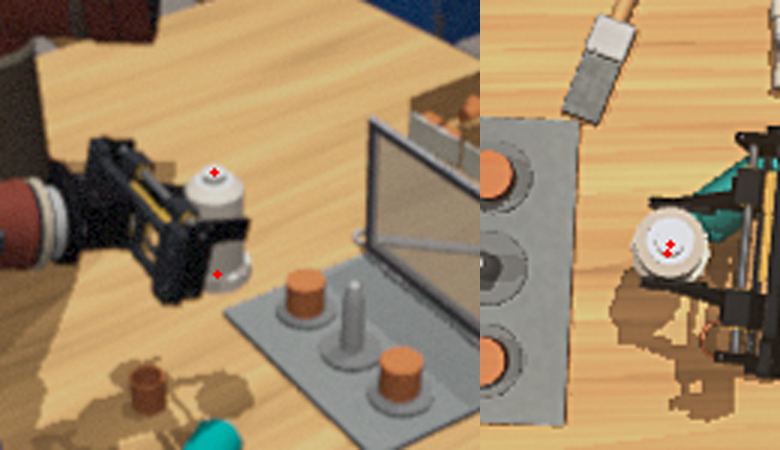

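The bowl hangs upright, mouth down. In the scene crop its boss at (214,172) lies on the prediction, and the collar edge at (250,270) fits a vertical axis. Next I carry it over the peg.

Request:
apply_moves --series '[{"tx":0,"ty":-0.025,"tz":0.22,"wx":0,"wy":0,"wz":0,"claw":45},{"tx":0,"ty":-0.025,"tz":0.22,"wx":0,"wy":0,"wz":0,"claw":45},{"tx":0,"ty":-0.025,"tz":0.22,"wx":0,"wy":0,"wz":0,"claw":45},{"tx":0,"ty":-0.025,"tz":0.22,"wx":0,"wy":0,"wz":0,"claw":45},{"tx":0,"ty":0,"tz":0,"wx":0,"wy":0,"wz":0,"claw":45}]'

```text
time: 10.4
eef_pos: [0.5387, 0.1764, 0.224]
tool_rot: [3.139, -1.304, 1.456]
ft_force: [-0.9, -0.3, -1.4]
opening: 0.0537
grip_force: 25.0
```

```bash
cat > st.py <<'E'
from h import *
s=telemetry.sense(); M=R.from_euler('xyz',s['tool_rot']).as_matrix()
g=s['eef_pos']-.019*M[:,2]; zt=float(__import__('sys').argv[1])
print('q',s['q'],'grip',g,'d_tool/0.2',M.T@(np.array([.5372,.1544,zt])-g)/.2,'z',M[:,2],'F',s['ft_force'],s['opening'],s['grip_force'])
E
python3 st.py .17
python3 - <<'E'
from h import *
s=telemetry.sense(); M=R.from_euler('xyz',s['tool_rot']).as_matrix(); g=s['eef_pos']-.019*M[:,2]
A=optics.get_image('scene').copy(); B=optics.get_image('top').copy()
for im,n in((A,'scene'),(B,'top')):
    for P,c in ((g+[0,0,.046],(255,0,0)),(g-[0,0,.072],(255,0,0)),([.5372,.1544,.107],(0,255,0))):
        p=proj(n,P)[0]; cv2.circle(im,tuple(int(round(v)) for v in p),1,c,-1)
out=np.hstack([cv2.resize(A[100:220,220:350],(520,480),interpolation=cv2.INTER_CUBIC),cv2.resize(B[165:275,155:225],(280,480),interpolation=cv2.INTER_CUBIC)])
cv2.imwrite('pics/s5.png',out[:,:,::-1])
E
```

```text
q [-0.4459  0.3134  1.9456  1.1568  1.6441 -0.7488] grip [0.5366 0.1582 0.229 ] d_tool/0.2 [-0.2897  0.0052  0.06  ] z [ 0.1128  0.9581 -0.2634] F [-0.8732 -0.2568 -1.4066] 0.05365691720926776 24.972076318103404
```

View pics/s5.png

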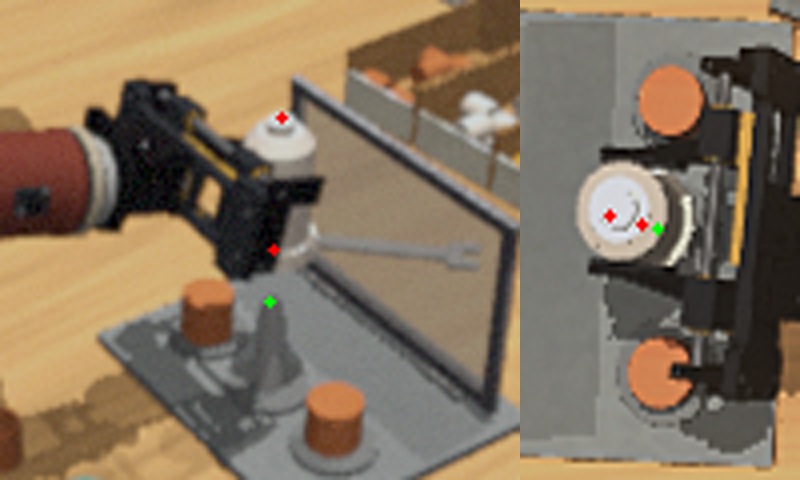

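The bowl is above the peg. The top view shows the collar's right edge at (692,225) as predicted, and the peg tip (green) lies under the mouth in both views. The boss seems to lean about 2–3° towards -y, so I trim the tilt slightly and descend.

Request:
apply_moves --series '[{"tx":-0.145,"ty":0.003,"tz":0.03,"wx":0,"wy":-0.02,"wz":0,"claw":45},{"tx":-0.145,"ty":0.003,"tz":0.03,"wx":0,"wy":0,"wz":0,"claw":45},{"tx":-0.1,"ty":0,"tz":0.027,"wx":0,"wy":0,"wz":0,"claw":45},{"tx":-0.1,"ty":0,"tz":0.027,"wx":0,"wy":0,"wz":0,"claw":45},{"tx":0,"ty":0,"tz":0,"wx":0,"wy":0,"wz":0,"claw":45}]'

```text
time: 11.0
eef_pos: [0.5415, 0.1647, 0.1222]
tool_rot: [-3.137, -1.275, 1.441]
ft_force: [-1.2, 1.1, -1.2]
opening: 0.0542
grip_force: 25.0
```

```bash
python3 st.py .095
```

```text
q [-0.4604  0.51    1.9177  1.1274  1.557  -0.9028] grip [0.5392 0.1466 0.1278] d_tool/0.2 [-0.1459 -0.0147  0.0834] z [ 0.1189  0.9492 -0.2914] F [-1.1823  1.0967 -1.1614] 0.05420341297187923 24.980677592397598
```

Request:
apply_moves --series '[{"tx":-0.03,"ty":-0.007,"tz":0.045,"wx":0,"wy":0,"wz":0,"claw":45},{"tx":-0.05,"ty":-0.007,"tz":0.018,"wx":0,"wy":0,"wz":0,"claw":45},{"tx":-0.05,"ty":0,"tz":0.016,"wx":0,"wy":0,"wz":0,"claw":45},{"tx":0,"ty":0,"tz":0,"wx":0,"wy":0,"wz":0,"claw":45}]'

```text
time: 11.4
eef_pos: [0.5389, 0.1736, 0.0925]
tool_rot: [-3.134, -1.277, 1.439]
ft_force: [-0.9, 0.1, -1.5]
opening: 0.0539
grip_force: 25.0
```

```bash
python3 st.py .09
```

```text
q [-0.4472  0.5702  1.9147  1.1393  1.5268 -0.9505] grip [0.5367 0.1555 0.098 ] d_tool/0.2 [-0.0397  0.0035  0.0065] z [ 0.1183  0.9497 -0.2899] F [-0.8903  0.0684 -1.5152] 0.053899862948745096 24.979991137230115
```

Now down in small steps, watching the force.

Request:
apply_moves --series '[{"tx":-0.014,"ty":0,"tz":0.004,"wx":0,"wy":0,"wz":0,"claw":45},{"tx":-0.014,"ty":0,"tz":0.004,"wx":0,"wy":0,"wz":0,"claw":45},{"tx":0,"ty":0,"tz":0,"wx":0,"wy":0,"wz":0,"claw":45}]'

```text
time: 11.7
eef_pos: [0.5394, 0.1732, 0.0876]
tool_rot: [-3.139, -1.277, 1.443]
ft_force: [-0.7, 0.2, -0.9]
opening: 0.0531
grip_force: 25.0
```

Request:
apply_moves --series '[{"tx":-0.014,"ty":0,"tz":0.004,"wx":0,"wy":0,"wz":0,"claw":45},{"tx":0,"ty":0,"tz":0,"wx":0,"wy":0,"wz":0,"claw":45}]'

```text
time: 11.9
eef_pos: [0.5397, 0.1736, 0.0864]
tool_rot: [3.14, -1.28, 1.448]
ft_force: [-1.1, 0.9, 6.7]
opening: 0.0536
grip_force: 25.0
```

```bash
python3 st.py .085
```

```text
q [-0.4473  0.5878  1.9085  1.1422  1.525  -0.9636] grip [0.5375 0.1555 0.0919] d_tool/0.2 [-0.0346 -0.0007  0.0045] z [ 0.1188  0.9507 -0.2863] F [-1.0837  0.8708  6.6627] 0.05355233876456994 24.990428710096282
```

Request:
apply_moves --series '[{"tx":-0.006,"ty":0,"tz":0.002,"wx":0,"wy":0,"wz":0,"claw":45},{"tx":0,"ty":0,"tz":0,"wx":0,"wy":0,"wz":0,"claw":45},{"tx":0,"ty":0,"tz":0,"wx":0,"wy":0,"wz":0,"claw":45}]' --squeeze 4

```text
time: 12.2
eef_pos: [0.5394, 0.1738, 0.0851]
tool_rot: [3.141, -1.28, 1.447]
ft_force: [-1.0, 2.7, 5.9]
opening: 0.0539
grip_force: 4.0
```

Request:
apply_moves --series '[{"tx":0,"ty":0,"tz":0,"wx":0,"wy":0,"wz":0,"claw":58},{"tx":0,"ty":0,"tz":0,"wx":0,"wy":0,"wz":0,"claw":64},{"tx":0,"ty":0,"tz":0,"wx":0,"wy":0,"wz":0,"claw":74},{"tx":0,"ty":0,"tz":0,"wx":0,"wy":0,"wz":0,"claw":76},{"tx":0,"ty":0,"tz":0,"wx":0,"wy":0,"wz":0,"claw":76}]'

```text
time: 12.7
eef_pos: [0.5395, 0.1733, 0.0835]
tool_rot: [-3.139, -1.277, 1.444]
ft_force: [-0.2, -0.4, -0.5]
opening: 0.0748
grip_force: 0.0
```

```bash
python3 st.py .085
```

```text
q [-0.4475  0.5914  1.9083  1.1405  1.5207 -0.9654] grip [0.5372 0.1552 0.089 ] d_tool/0.2 [-0.0204  0.0005  0.002 ] z [ 0.119   0.9497 -0.2896] F [-0.2275 -0.3995 -0.534 ] 0.07476905290562559 0.0
```

Request:
apply_moves --series '[{"tx":0,"ty":0,"tz":-0.05,"wx":0,"wy":0,"wz":0,"claw":76},{"tx":0,"ty":0,"tz":-0.1,"wx":0,"wy":0,"wz":0,"claw":76},{"tx":0,"ty":0,"tz":-0.15,"wx":0,"wy":0,"wz":0,"claw":76},{"tx":0,"ty":0,"tz":-0.2,"wx":0,"wy":0,"wz":0,"claw":76},{"tx":0.05,"ty":0,"tz":-0.2,"wx":0,"wy":0,"wz":0,"claw":76}]'

```text
time: 13.2
eef_pos: [0.5221, 0.0417, 0.1335]
tool_rot: [-3.132, -1.277, 1.436]
ft_force: [0.8, -1.0, -0.7]
opening: 0.0761
grip_force: 0.0
```

Request:
apply_moves --series '[{"tx":0.1,"ty":0,"tz":-0.15,"wx":0,"wy":0,"wz":0,"claw":76},{"tx":0.1,"ty":0,"tz":-0.1,"wx":0,"wy":0,"wz":0,"claw":76},{"tx":0,"ty":0,"tz":0,"wx":0,"wy":0,"wz":0,"claw":76}]'

```text
time: 13.5
eef_pos: [0.5203, 0.0037, 0.1895]
tool_rot: [3.123, -1.274, 1.461]
ft_force: [0.6, 0.1, 0.4]
opening: 0.0764
grip_force: 0.0
```

```bash
python3 - <<'E'
from h import *
print(telemetry.sense()['eef_pos'])
A=optics.get_image('scene').copy(); B=optics.get_image('top').copy()
for im,n in((A,'scene'),(B,'top')):
    for z in (.136,.018):
        p=proj(n,[.5372,.1544,z])[0]; cv2.circle(im,tuple(int(round(v)) for v in p),1,(255,0,0),-1)
out=np.zeros((600,800,3),np.uint8)
out[:320,:440]=cv2.resize(A[130:210,240:350],(440,320),interpolation=cv2.INTER_CUBIC)
out[:390,445:775]=cv2.resize(B[155:285,125:235],(330,390),interpolation=cv2.INTER_CUBIC)
out[330:600,:360]=cv2.resize(A,(360,270),interpolation=cv2.INTER_AREA)
cv2.imwrite('pics/s6.png',out[:,:,::-1])
E
```

```text
[0.5203 0.0037 0.1895]
```

View pics/s6.png

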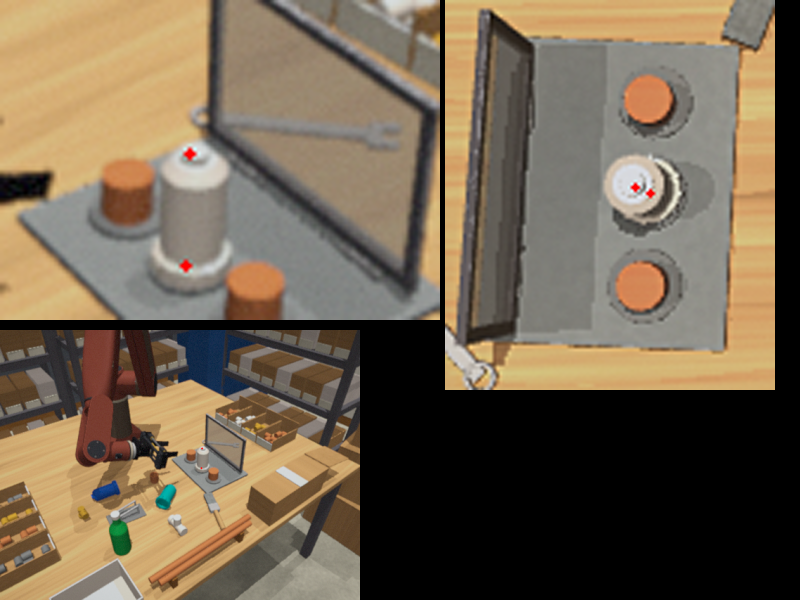

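The bowl sits upright on the middle peg. Its boss at (190,154) and base at (186,266) match the seated marks, the guard is upright, the caps are unmoved and the gripper is clear. I'm handing in.

```bash
python3 -c "
from bench import order
print(order.sign_off())"
```

```text
the job is handed in; nothing more can be done
None
```

The guard stands upright to within about 0.02 rad, and the bowl is upside down and seated on the tall peg, released with the arm clear. In the final pictures the caps and everything else were where they started, and the job was handed in at about 13.6 s.

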